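# Hang the wooden fir tree on the telescopic display stand and hold it raised

### The job

Hang the wooden fir-tree frame over the horizontal bar of the telescopic display stand, so that the bar passes through the frame and it hangs freely from its inner point, upright. Then take the stand by the grip at its top with the release button squeezed in, pull it up past the first stop to the second stop, fully extended, and finish while still holding it there: keep hold of the grip with the button squeezed in. Leave the jigger, the tumbler in front and the slate coaster alone.

Things in the scene. Friction and masses are not known exactly. Their poses are not given: they have to be found in the camera images.
- stand: telescopic stand, fixed: round steel base (120 mm across, 24 mm high), outer tube (31 mm across at its collar) up to 94 mm, two thinner tubes in it that pull straight up one after the other, 55 mm each. Collapsed at the start; sinks back if let go (0.3 to 0.6 kg). Origin: centre of the base's underside. Its bar points along its own -x (roughly to the robot), its button faces its own +y.
- bar_seat (a point): point on the axis of the stand's horizontal bar, 90 mm out from the tube axis, where the tree may hang. Bar round, 12 mm across, along the stand's x, 120 mm above the worktop when collapsed; 112 mm from the tube axis it turns up into a tip, which ends 125 mm out and 19 mm above the bar's axis. Axes as the stand's; rises with the grip.
- stand_grip (a point): centre of the black grip block at the top of the stand (28 mm along the stand's x, 22 mm along its y, 56 mm high, centre 191 mm above the worktop when collapsed and 301 mm at the second stop). Axes as the stand's.
- button_face (a point): centre of the outer face of the button in the +y side of the grip block: 18 mm wide, 32 mm high, 7 mm proud; moves in with the button. Block and button together measure 29 mm along the stand's y, 24 mm with the button in. Gripping the block along its y from above squeezes the button in (about 4 N).
- button (a joint): how far the release button is pushed in: 0 out, 0.005 m fully in. It springs out when let go. When it is out a latch holds the collapsed stand down; pushed in 4 mm or more, the stand can be pulled up.
- inner_rod (a joint): how far the inner tube (with grip and bar) is pulled out of the middle tube, 0 to 0.055 m; its end is the first stop; it comes out first
- mid_tube (a joint): how far the middle tube is pulled out of the outer tube, 0 to 0.055 m; it follows after the first stop, its end is the second stop
- tree_tab (a point): centre of the grip tab on top of the loose wooden fir-tree frame: tab 16 mm along the tree's x, 22 mm along its y, from 98 to 152 mm above the tree's underside, this point at 130 mm. Tree 0.10 to 0.17 kg, an open triangle of strips 14 mm thick on a foot 112 mm (y) by 40 mm (x) by 10 mm. The opening runs through along x, 88 mm wide at the foot, narrowing evenly to a point at 94 mm.
- tree_crook (a point): point inside the tree's opening, 81 mm above its underside and 49 mm below the tab's centre, where the axis of the bar lies when the tree hangs on it
- jigger: brass double jigger, 47 mm across, 101 mm high, bystander; origin at its underside
- tumbler: loose glass tumbler near the front edge, 73 mm across, 100 mm high, bystander; origin at its underside
- coaster: round slate coaster, 99 mm across, 8 mm thick, bystander; origin at its underside
Not all that is in view belongs to the job. Of the things shaped like the part that bears tree_tab, the wooden one is meant.

How it is judged:
By the outcome, as a careful person would: the job done as asked, in the order asked, and still so for the second after the job is handed in, while the arm keeps its last pose, push and grip.
It also fails if it takes over 54 s, if anything falls off the work surface, if the arm or the gripper's body presses on something with over 40 N, if the wrist force passes 120 N, or if a joint passes its speed limit or range.

### The arm

A 7-joint arm with a two-finger parallel gripper is mounted at the origin on a cart in front of the work surface, level with it; the furniture and walls round the work are solid. World frame = base frame: x ahead of the robot, y to its left, z up, the work surface at z = 0. Lengths are in mm, angles in rad, forces in N, time in s.
With the tool pointing down it reaches from about 400 to 875 mm from the base axis. Payload 6.5 kg.
Tool frame: the origin (TCP) lies at the very end of the fingers, on their centre line; the grasp point (between the pads) lies 19 mm behind it; z points along the fingers, y is the line along which they close (so a half turn about z gives the same grasp; the last joint's range is limited). The gripper opens to 85 mm and grips with 20 to 120 N. Pads are 22 mm wide; open, the fingers measure 114 mm over their backs; the gripper's body (76 mm by 85 mm) begins 54 mm behind the grasp point. The pads swing forward as they close: fully open they stand 13 mm farther back than shut.
Start: joints at [-1.314, 0.536, -0.004, 1.538, 0.003, 1.067, -0.071], TCP at [206.19, 616.422, 231.29] pointing down, gripper open.
Joint ranges: [-2.7, 2.7], [-0.37, 2.16], [-1.27, 1.26], [0.24, 2.4], [-1.31, 4.45], [0.19, 1.91], [-2.76, 2.76]. Speed limits (rad/s): [2.39, 2.39, 3.14, 3.14, 3.14, 3.14, 3.14].

### API

Orientations are given as a unit quaternion [w, x, y, z].
In Python, from plant import manip gives the robot as it stands.
- The arm moves only by the tool step_arm, never from a script. Its argument "rows" is text: rows parted by semicolons, each of 7 numbers parted by spaces: the closure in counts, from 0 (fully open) to 255 (shut), then the shift along the tool's x, y, z in units of 100 cm (1.0 is 100 cm), then the turn, a rotation vector about the tool's x, y, z in units of pi rad (1.0 is pi rad). A call has exactly 5 rows; each row shifts and turns the commanded pose from where the row before left it, along the tool's axes as they then stand; what a row does not reach is not made up. A row lasts 1/12 s, in which the tool goes at most 41.7 mm and 7.16 degrees, less where a joint would pass 70% of its speed; a pose out of reach is approached as far as the arm can. A call with a number of a shift or a turn outside -1 to 1 is refused whole. A call with a gripper value outside its range is refused whole. The fingers move at their own pace and stop on an object; "squeeze" is the grip in N (left out, the last holds). Time passes only in rows, so rows that do not move let the fingers close, or fill a call up. It gives the time, the measured TCP pose, the force, the opening and the grip force at its end, in the units of the state.
- manip.read_state(): the state, without advancing time (a new reading comes with each control period).
- manip.grab_frame(name): name is "scene" or "top"; returns a dict with "img" (400x640x3 uint8, blue, green, red), "camera_matrix" (3x3 intrinsics, pixels), "camera_from_world" (4x4, takes a point from world to camera coordinates). Camera axes: x right, y down, z forward; pixel columns grow to the right and rows downward; lengths in mm; the calibration is good to about 2 mm. A picture is of the moment at which its call begins. There is no depth.
- manip.hand_in(): hands the job in; it is judged then, once.
The state is a dict: "time": time; "joint_pos": joint angles; "qvel": joint speeds; "joint_efforts": joint torques, N m; "tool_pos": TCP position; "eef_rot": TCP orientation; "ft_force": force on the tool from outside, world axes, zero at the start; "wrist_torque": the same for the moment, N m; "grip_width": finger opening in mm; "gripper_force": force on a finger pad.
Only numpy, scipy, OpenCV 4.12 (cv2) and the standard library are available. Lean on these libraries where they do the work, as an engineer would, in place of code of your own. Each camera call takes 0.05 s, during which the arm holds its last target. There are 200 camera calls.

## Working session

There is one attempt and no reset: what is moved stays moved. The work goes in short steps, Python scripts to look and compute and a tool call to move; the robot and the scene stay as the last step left them, time stands still between calls to the robot, and variables do not carry over. Pictures are saved under pics/ and viewed, at most 10 in all, crops included, and the job is handed in when it is done.

Besides the shell and the picture viewer there is one more tool, called after "Emit:" in YAML: its name, and indented under it one key for each argument. step_arm: Moves the arm, as the interface text tells. Shifts and turns lie within -1 to 1; 1 stands for 100 cm of shift or pi rad of turn. Its arguments: {"type":"object","properties":{"rows":{"type":"string"},"squeeze":{"type":"number"}},"required":["rows"]}

```bash
mkdir -p pics; cat > h.py <<'E'
import numpy as np, cv2
from plant import manip
from scipy.spatial.transform import Rotation as R
def ray(f,u,v):
    K=np.array(f["camera_matrix"]);T=np.array(f["camera_from_world"])
    d=T[:3,:3].T@np.linalg.solve(K,[u,v,1.]);return -T[:3,:3].T@T[:3,3],d/np.linalg.norm(d)
def onz(f,u,v,z):
    o,d=ray(f,u,v);return o+d*(z-o[2])/d[2]
def two(f,p,g,q):
    o,d=ray(f,*p);a,e=ray(g,*q)
    s=np.linalg.lstsq(np.c_[d,-e],a-o,rcond=None)[0];A=o+d*s[0];B=a+e*s[1]
    return (A+B)/2,np.linalg.norm(A-B)
def proj(f,P):
    T=np.array(f["camera_from_world"]);c=T[:3,:3]@np.array(P)+T[:3,3];p=np.array(f["camera_matrix"])@c;return p[:2]/p[2]
def tool(dp=(0,0,0)):
    "world shift -> tool units"
    s=manip.read_state();w=s["eef_rot"];r=R.from_quat([w[1],w[2],w[3],w[0]])
    return r.inv().apply(dp)/1000, r.as_matrix(), s
E
python3 - <<'E'
from h import *
for n in("scene","top"):
    f=manip.grab_frame(n);cv2.imwrite(f"pics/{n}0.png",f["img"]);np.save(f"{n}0.npy",f,allow_pickle=True)
    print(n,ray(f,320,200))
s=manip.read_state();print(s)
print(tool()[1].round(3))
E
```

```text
scene (array([-286.39388735, -903.30743779,  618.21672058]), array([ 0.65875482,  0.63807797, -0.39862085]))
top (array([ 338.69633595,  -97.26613503, 1077.56538181]), array([ 0.19099297, -0.00734526, -0.98156392]))
{'time': 0.1, 'joint_pos': array([-1.31420208,  0.53711546, -0.00441902,  1.53874065,  0.00259693,
        1.06729663, -0.07123571]), 'qvel': array([ 0.00332083, -0.00359631, -0.0001082 , -0.00297433,  0.00026876,
       -0.00097535, -0.00155746]), 'joint_efforts': array([ 1.74791167e-03, -5.84564388e+01,  1.05147019e+00, -2.59773642e+01,
        1.26072153e-02,  4.59266827e-03,  1.56510112e-05]), 'tool_pos': array([206.0390961 , 615.89705929, 230.49777214]), 'eef_rot': array([-6.41618770e-05,  1.60688601e-01,  9.87004848e-01, -7.74562807e-04]), 'ft_force': array([-0.32750689, -0.10442589, -0.53631235]), 'wrist_torque': array([ 0.00507283, -0.02862862, -0.02191824]), 'gripper_force': 0.0, 'grip_width': 85.24058724525784}
[[-0.948  0.317 -0.   ]
 [ 0.317  0.948 -0.002]
 [-0.    -0.002 -1.   ]]
```

View pics/scene0.png

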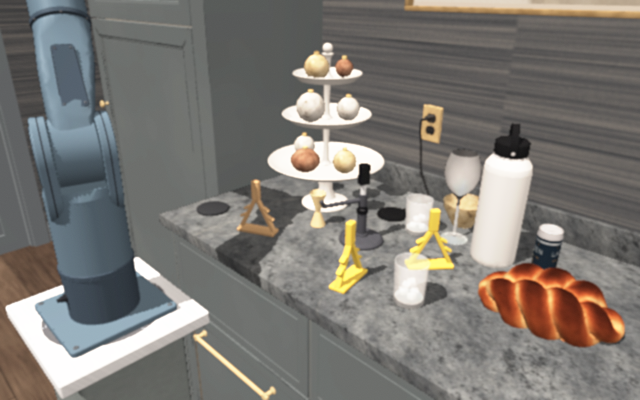

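View pics/top0.png

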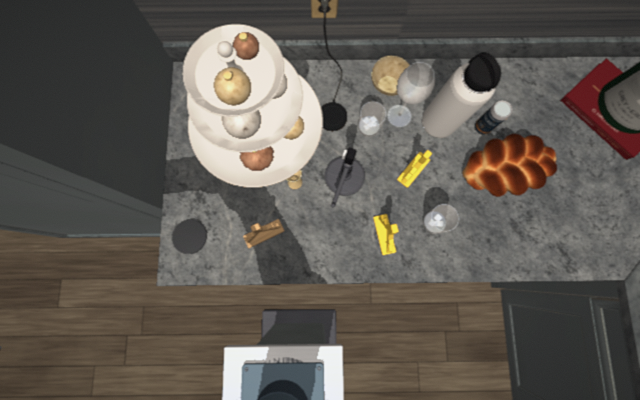

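Three frame-shaped things: the brown wooden one at top (264,233) / scene (257,212), and yellow ones at top (385,235) and (415,168). The brown one fits "wooden". The stand's base is at top (345,175) and its grip at scene (364,175). I'll confirm both in one enlarged crop.

```bash
python3 - <<'E'
from h import *
S=np.load("scene0.npy",allow_pickle=True).item();T=np.load("top0.npy",allow_pickle=True).item()
def c(f,u,v,w=80,h=60,k=5): return cv2.resize(f["img"][v:v+h,u:u+w],None,fx=k,fy=k,interpolation=cv2.INTER_CUBIC)
# origins printed: each 5x
m=np.vstack([np.hstack([c(T,225,205),c(T,310,140)]),np.hstack([c(S,220,178),c(S,312,155,80,60)])])
cv2.imwrite("pics/crop.png",m)
E
```

```text
(no output)
```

View pics/crop.png

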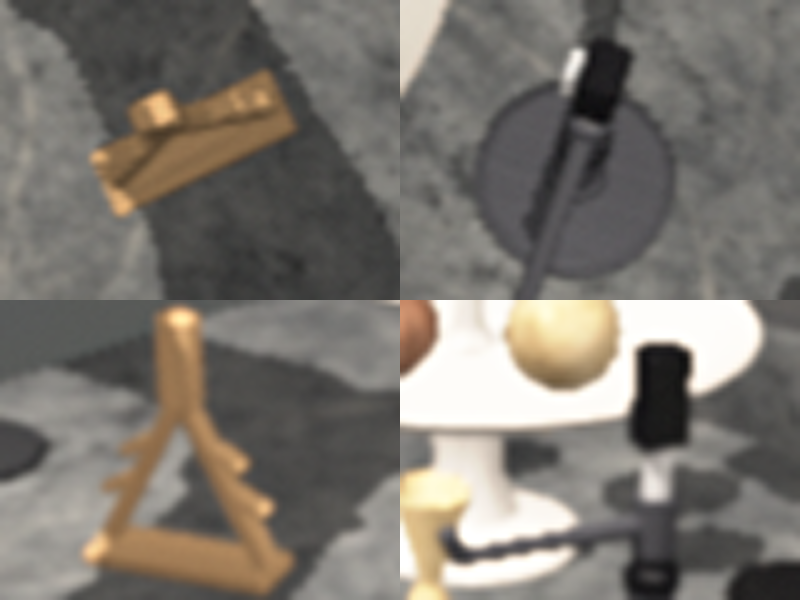

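The crop confirms it: the brown frame is plain wood, with its tab top at top (256,225) / scene (256,181). The stand's base is a dark disc, its white button faces the robot's left, and the jigger stands close to the bar's tip.

```bash
python3 - <<'E'
from h import *
S=np.load("scene0.npy",allow_pickle=True).item();T=np.load("top0.npy",allow_pickle=True).item()
hs=cv2.cvtColor(T["img"],cv2.COLOR_BGR2HSV)
# tree foot corners (top face z=10) from crop
P=[onz(T,225+u/5,205+v/5,z)[:2].round(1) for u,v,z in[(95,152,10),(122,212,5),(297,128,5),(268,70,10)]]
print("foot",P,"mean",np.mean(P,0))
a=P[3]-P[0];b=P[2]-P[1];print(np.degrees(np.arctan2(a[1],a[0])),np.degrees(np.arctan2(b[1],b[0])),np.linalg.norm(a),np.linalg.norm(b))
print("tabtop",onz(T,225+155/5,205+100/5,152),two(T,(256,225),S,(256,181.2)))
# stand
pts=[(478,180),(672,180),(575,80),(575,277)]
q=[onz(T,310+(u-400)/5,140+v/5,24)[:2].round(1) for u,v in pts];print("base",q)
for n,u,v,z in[("gripL-near",580,112,219),("gripR-near",612,122,219),("gripR-far",632,55,219),("gripL-far",600,40,219)]: print(n,onz(T,310+(u-400)/5,140+v/5,z).round(1))
for u,v in[(592,140),(535,290)]: print("bar",onz(T,310+(u-400)/5,140+v/5,126).round(1))
h,s,v=cv2.split(hs)
m=((v<100)&(s<70)).astype(np.uint8)[195:215,325:345];print(v[195:215,325:345])
print("griptop 2view",two(T,(310+206/5,140+82/5),S,(312+263/5,155+47/5)))
E
```

```text
foot [array([446.8, 111.4]), array([413.2,  96.2]), array([459.6,  -2.5]), array([492.5,  13.9])] mean [453.025  54.75 ]
-64.88667071836207 -64.82124550258094 107.67887443691077 109.0625967048282
tabtop [457.71750545  54.77783911 152.        ] (array([457.2995663 ,  55.97493326, 148.68407375]), np.float64(2.134026275541191))
base [array([ 614.2, -122.2]), array([ 612.9, -234.4]), array([ 673.9, -179.9]), array([ 556.3, -176.8])]
gripL-near [ 596.  -166.6  219. ]
gripR-near [ 590.9 -181.6  219. ]
gripR-far [ 624.  -192.2  219. ]
gripL-far [ 631.7 -177.1  219. ]
bar [ 608.5 -180.   126. ]
bar [ 528.6 -148.3  126. ]
[[101 101 101  98 107 120 120 120 118  97  81  85  87  90 104 108 101  92
   88  87]
 [112 111 114 118 122 122 114 113 108  91  84  87  88 102 128 137 135 129
  123 119]
 [125 124 126 133 137 135 123 108  95  83  85  87  85 107 129 139 142 141
  137 133]
 [131 132 136 143 147 145 133 109  82  81  87  88  93 121 137 137 138 138
  138 135]
 [131 134 145 148 146 142 133 104  79  83  86  87 103 130 138 139 137 136
  136 134]
 [130 129 140 143 143 142 132 106  84  88  87  88 114 
[... 621 characters left out ...]
131]
 [117 111 108 108 112 113 111 110 115 121 125 122 121 116 113 113 116 122
  124 123]
 [120 117 113 112 110 111 110 113 116 121 122 118 115 111 106 105 106 114
  120 120]
 [122 118 117 116 114 111 112 113 115 115 114 110 107 103  98  95  95 102
  111 118]
 [118 117 118 118 116 110 107 108 105 105 106 102 101  97  97  96  93  94
  103 109]
 [115 114 112 113 111 108 105 103  99 100 100  99  97  98  98 101 102  99
   98  99]
 [117 113 109 104 102 103 104 105 106 106 103  99  98 100 102 102 105 105
  100  96]
 [118 113 108 100  94  97 102 107 108 108 104 101  99 100 100 101 101 102
  103 103]]
griptop 2view (array([ 613.70196714, -181.91636857,  217.56906112]), np.float64(6.688765699261354))
```

```bash
python3 - <<'E'
from h import *
S=np.load("scene0.npy",allow_pickle=True).item();T=np.load("top0.npy",allow_pickle=True).item()
print("corner",onz(T,160,283,0),onz(S,163,214,0),"cab edge",onz(S,208,196,0),onz(S,192,205,0))
print("cabinet right side in top",onz(T,165,170,0),onz(T,160,235,0))
print("jigger",onz(T,295,180,101),two(T,(295,181),S,(318,194)))
print("tip",onz(T,333.5,203,139))
for p in [(328,44),(268,160),(384,160)]: print("tier",ray(S,*p))
for n,f in(("S",S),("T",T)):
  for z in(0,152): print(n,proj(f,[457,55.5,z]),proj(f,[613,-179,z]))
E
```

```text
corner [317.91701736 343.72933971   0.        ] [319.97761759 341.01403207   0.        ] cab edge [494.7608248 364.6868484   0.       ] [418.23809356 338.20510712   0.        ]
cabinet right side in top [644.47080976 353.56409417   0.        ] [451.72444468 353.83600546   0.        ]
jigger [583.97983566 -38.4181499  101.        ] (array([585.459234  , -42.49660828, 102.69697449]), np.float64(12.11038516099424))
tip [ 513.16866521 -138.43653523  139.        ]
tier (array([-286.39388735, -903.30743779,  618.21672058]), array([ 0.72327163,  0.68400088, -0.09497863]))
tier (array([-286.39388735, -903.30743779,  618.21672058]), array([ 0.60045311,  0.73265793, -0.32041914]))
tier (array([-286.39388735, -903.30743779,  618.21672058]), array([ 0.7654701 ,  0.56000753, -0.3169339 ]))
S [258.53012838 230.61737456] [358.53021632 240.69440916]
S [256.37356396 180.10671871] [361.06573288 188.57689607]
T [264.30211995 231.93895148] [344.65931545 178.23282074]
T [255.70113355 225.29244973] [348.76488792 163.51747429]
```

Tree tab is at about (457,55), yaw 25°. Stand axis is at about (613,−179), yaw −22°. Jigger is clear at (585,−40). Moving over to the tree.

Emit:
step_arm:
  rows: "0 -0.024 -0.026 -0.008 0 0 0;0 -0.026 -0.028 -0.008 0 0 0;0 -0.026 -0.028 0 0 0 0;0 -0.026 -0.028 0 0 0 0;0 -0.026 -0.028 0 0 0 0"
  squeeze: 40

```text
time: 0.52
tool_pos: [284.2, 443.0, 247.1]
eef_rot: [-0.0, 0.161, 0.987, -0.0]
ft_force: [0.6, -0.3, 0.1]
grip_width: 85.4
gripper_force: 0.0
```

Emit:
step_arm:
  rows: "0 -0.026 -0.028 0 0 0 0;0 -0.026 -0.028 0 0 0 0;0 -0.026 -0.028 0 0 0 0;0 -0.026 -0.028 0 0 0 0;0 -0.026 -0.028 0 0 0 0"

```text
time: 0.93
tool_pos: [362.9, 269.0, 247.2]
eef_rot: [-0.0, 0.161, 0.987, -0.0]
ft_force: [1.2, -0.3, -0.2]
grip_width: 85.3
gripper_force: 0.0
```

Emit:
step_arm:
  rows: "0 -0.026 -0.028 0 0 0 0;0 -0.026 -0.028 0 0 0 0;0 -0.026 -0.028 0 0 0 0;0 -0.026 -0.028 0 0 0 0;0 -0.024 -0.026 0 0 0 0"

```text
time: 1.35
tool_pos: [440.6, 97.2, 247.3]
eef_rot: [0.0, 0.161, 0.987, -0.0]
ft_force: [-0.1, -0.1, 0.1]
grip_width: 85.2
gripper_force: 0.0
```

Emit:
step_arm:
  rows: "0 0 0 0 0 0 -0.035;0 0 0 0 0 0 -0.035;0 0 0 0 0 0 -0.035;0 0 0 0 0 0 -0.035;0 0 0 0 0 0 -0.035"

```text
time: 1.77
tool_pos: [440.0, 99.3, 247.0]
eef_rot: [-0.0, -0.116, 0.993, -0.0]
ft_force: [0.4, 0.1, -0.0]
grip_width: 85.2
gripper_force: 0.0
```

Emit:
step_arm:
  rows: "0 0 0 0 0 0 -0.035;0 0 0 0 0 0 -0.032;0 0 0 0 0 0 0;0 0 0 0 0 0 0;0 0 0 0 0 0 0"

```text
time: 2.18
tool_pos: [440.2, 99.4, 247.2]
eef_rot: [-0.0, -0.216, 0.976, -0.0]
ft_force: [-0.2, -0.4, 0.1]
grip_width: 85.5
gripper_force: 0.0
```

```bash
python3 - <<'E'
from h import *
d,M,s=tool();print(s["time"],s["tool_pos"],s["joint_pos"].round(2),s["ft_force"].round(2));print(M.round(3))
print("yaw toolY",np.degrees(np.arctan2(M[1,1],M[0,1])))
print(tool(np.array([457.3,55.5,115])-s["tool_pos"])[0])
S=manip.grab_frame("scene");T=manip.grab_frame("top")
c=lambda f,u,v,k=4:cv2.resize(f["img"][v:v+140,u:u+95],None,fx=k,fy=k,interpolation=cv2.INTER_CUBIC)
cv2.imwrite("pics/a.png",np.hstack([c(S,205,110),c(T,215,150)]))
E
```

```text
2.1833 [440.1846737   99.37755029 247.19204352] [-0.49  0.17  0.19  2.03 -0.04  0.94  1.72] [-0.17 -0.43  0.12]
[[-0.907 -0.421 -0.   ]
 [-0.421  0.907 -0.   ]
 [ 0.     0.    -1.   ]]
yaw toolY 114.89339426764066
[ 0.00290826 -0.04700634  0.1321925 ]
```

View pics/a.png

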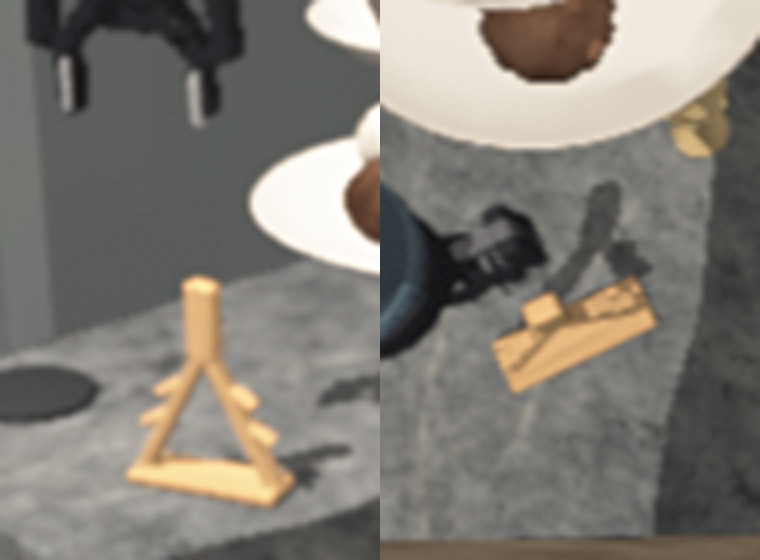

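The crop shows the fingers up left of the tree, and the tab top at about top (255.5,226), which agrees with the estimate. Moving over it and lowering.

Emit:
step_arm:
  rows: "0 0.001 -0.016 0.01 0 0 0;0 0.001 -0.015 0.01 0 0 0;0 0.002 -0.015 0.01 0 0 0;0 0 0 0.02 0 0 0;0 0 0 0.02 0 0 0"

```text
time: 2.7
tool_pos: [457.0, 55.3, 177.1]
eef_rot: [0.001, -0.215, 0.977, -0.0]
ft_force: [0.1, 0.2, -0.7]
grip_width: 85.5
gripper_force: 0.0
```

Emit:
step_arm:
  rows: "0 0 0 0.02 0 0 0;0 0 0 0.02 0 0 0;0 0 0 0.02 0 0 0;0 0 0 0.004 0 0 0;0 0 0 0 0 0 0"

```text
time: 3.12
tool_pos: [455.2, 55.9, 112.4]
eef_rot: [-0.001, -0.217, 0.976, -0.0]
ft_force: [0.6, -0.3, 0.6]
grip_width: 85.4
gripper_force: 0.0
```

```bash
python3 - <<'E'
from h import *
d,M,s=tool();print(s["tool_pos"],s["ft_force"].round(2))
S=manip.grab_frame("scene");T=manip.grab_frame("top")
c=lambda f,u,v,k=4:cv2.resize(f["img"][v:v+140,u:u+95],None,fx=k,fy=k,interpolation=cv2.INTER_CUBIC)
cv2.imwrite("pics/b.png",np.hstack([c(S,205,110),c(T,215,150)]))
E
```

```text
[455.22050275  55.88324316 112.4118202 ] [ 0.58 -0.31  0.64]
```

View pics/b.png

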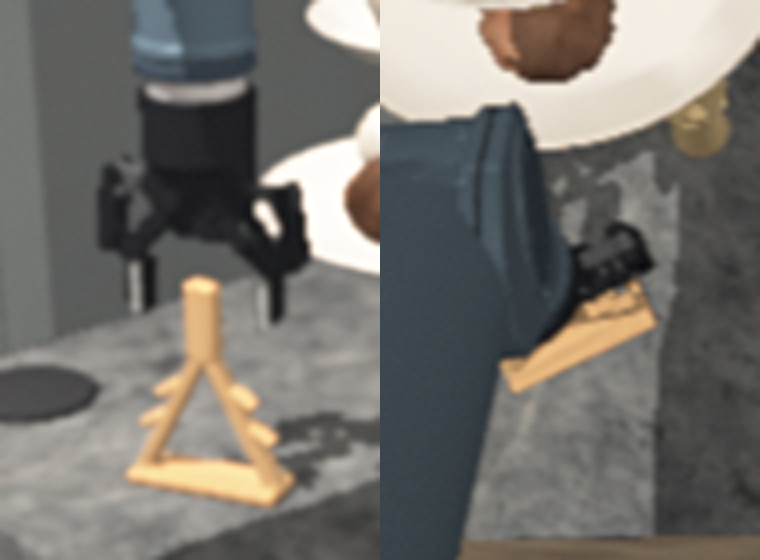

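The fingers straddle the tab in both views, with their tips about halfway down it. Closing.

Emit:
step_arm:
  rows: "255 0 0 0 0 0 0;255 0 0 0 0 0 0;255 0 0 0 0 0 0;255 0 0 0 0 0 0;255 0 0 0 0 0 0"
  squeeze: 40

```text
time: 3.63
tool_pos: [456.4, 56.2, 113.6]
eef_rot: [0.0, -0.217, 0.976, 0.0]
ft_force: [-1.3, 0.9, 0.3]
grip_width: 25.6
gripper_force: 0.3
```

Emit:
step_arm:
  rows: "255 0 0 0 0 0 0;255 0 0 0 0 0 0;255 0 0 0 0 0 0;255 0 0 0 0 0 0;255 0 0 0 0 0 0"

```text
time: 4.05
tool_pos: [456.0, 56.1, 113.2]
eef_rot: [-0.0, -0.217, 0.976, -0.0]
ft_force: [-0.8, -0.3, -0.2]
grip_width: 21.5
gripper_force: 42.5
```

Gripped at 21.5 mm. Lifting, carrying to a point in line with the bar, and turning.

Emit:
step_arm:
  rows: "255 0 0 -0.02 0 0 0;255 0 0 -0.03 0 0 0;255 0 0 -0.03 0 0 0;255 0.014 -0.023 0 0 0 0;255 0.014 -0.023 0 0 0 0"

```text
time: 4.47
tool_pos: [451.9, 3.4, 195.1]
eef_rot: [0.002, -0.219, 0.976, 0.0]
ft_force: [0.4, -1.1, -2.6]
grip_width: 21.7
gripper_force: 42.5
```

Emit:
step_arm:
  rows: "255 0.015 -0.024 0 0 0 0;255 0.015 -0.024 0 0 0 0;255 0.014 -0.023 0 0 0 0;255 0.014 -0.023 0 0 0 0;255 0 0 0 0 0 0.03"

```text
time: 4.88
tool_pos: [436.4, -112.9, 193.5]
eef_rot: [-0.0, -0.168, 0.986, -0.001]
ft_force: [0.5, -0.8, -1.6]
grip_width: 21.7
gripper_force: 42.5
```

Emit:
step_arm:
  rows: "255 0 0 0 0 0 0.036;255 0 0 0 0 0 0.036;255 0 0 0 0 0 0.036;255 0 0 0 0 0 0.036;255 0 0 0 0 0 0.036"

```text
time: 5.3
tool_pos: [437.4, -107.2, 193.2]
eef_rot: [-0.0, 0.114, 0.994, -0.0]
ft_force: [0.8, -0.5, -1.3]
grip_width: 21.2
gripper_force: 42.4
```

Emit:
step_arm:
  rows: "255 0 0 0 0 0 0.036;255 0 0 0 0 0 0.015;255 0 0 0 0 0 0;255 0 0 0 0 0 0;255 0 0 0 0 0 0"

```text
time: 5.72
tool_pos: [437.5, -107.1, 193.2]
eef_rot: [-0.0, 0.189, 0.982, -0.0]
ft_force: [-0.4, -0.1, -2.2]
grip_width: 21.6
gripper_force: 42.4
```

```bash
python3 - <<'E'
from h import *
d,M,s=tool();print(s["time"],s["tool_pos"],s["ft_force"].round(2),s["joint_pos"].round(2),s["grip_width"])
print("yaw toolY",np.degrees(np.arctan2(M[1,1],M[0,1])));print(M.round(3))
S=manip.grab_frame("scene");T=manip.grab_frame("top")
np.save("S1.npy",S,allow_pickle=True);np.save("T1.npy",T,allow_pickle=True)
c=lambda f,u,v,k=5:cv2.resize(f["img"][v:v+110,u:u+80],None,fx=k,fy=k,interpolation=cv2.INTER_CUBIC)
cv2.imwrite("pics/c.png",np.hstack([c(S,305,145),c(T,290,125)]))
for a in(0,90,125): 
  for z in (120,):
    P=[613-a*.927,-179+a*.375,z];print(a,proj(S,P),proj(T,P))
E
```

```text
5.7167 [ 437.52204617 -107.1135964   193.24624505] [-0.37 -0.09 -2.17] [-0.26  0.27  0.46  2.1  -0.16  0.81  1.5 ] 21.604342770808387
yaw toolY 68.18751014817008
[[-0.928  0.372 -0.   ]
 [ 0.372  0.928  0.   ]
 [ 0.    -0.    -1.   ]]
0 [360.51199177 199.95903801] [347.79847217 166.98133779]
90 [329.07752126 205.26330087] [335.70321541 198.09769827]
125 [316.39825558 207.40280431] [330.88222496 210.50021935]
```

View pics/c.png

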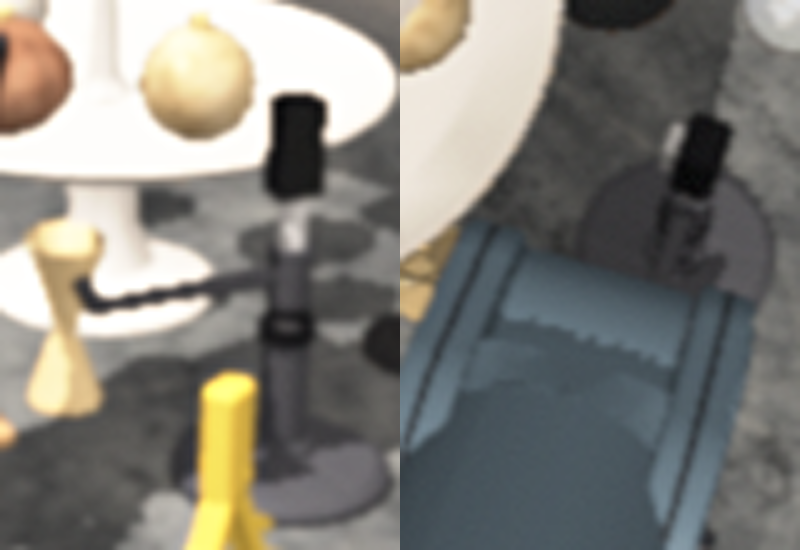

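```bash
python3 - <<'E'
from h import *
from scipy.optimize import least_squares
S=np.load("S1.npy",allow_pickle=True).item();T=np.load("T1.npy",allow_pickle=True).item()
obs=[(T,0,219,350.6,156.3),(S,0,219,364.8,165.5),(S,0,191,364.8,174),(T,0,24,345,175.8),(S,0,24,361.2,None),(S,0,120,363,None),
 (T,123,137,333.3,204.5),(S,123,137,320.8,202.8),(S,108,120,324,205.3)]
def r(p,full=0):
    o=[]
    for f,a,z,u,v in obs:
        q=proj(f,[p[0]-a*np.cos(p[2]),p[1]-a*np.sin(p[2]),z]);o.append(q[0]-u)
        o.append(0 if v is None else q[1]-v)
    return np.array(o)
s=least_squares(r,[613,-179,-.38]);print(s.x[:2],np.degrees(s.x[2]));print(s.fun.reshape(-1,2).round(1))
# grasped tree tip check
x,y,t=s.x;st=manip.read_state()["tool_pos"]
e=np.array([np.cos(t),np.sin(t)]);n=np.array([-e[1],e[0]]);d=st[:2]-[x,y];print("along out",-d@e,"lateral",d@n)
E
```

```text
[ 617.58658951 -182.07316822] -21.579756015009757
[[ 1.6 -2.7]
 [-0.4 -1.6]
 [-1.   0.3]
 [ 1.3 -1.2]
 [-0.3  0. ]
 [-0.4  0. ]
 [-0.4  2.5]
 [-1.3 -1.7]
 [ 0.9  1. ]]
along out 194.97677295713908 lateral 3.4287206843829665
```

Refined stand pose: about (617,−182), yaw −21.6°. Correcting 2.5 mm sideways, then threading the tree over the bar at moderate speed.

Emit:
step_arm:
  rows: "255 -0.008 -0.0025 0 0 0 0;255 -0.012 0 0 0 0 0;255 -0.012 0 0 0 0 0;255 -0.012 0 0 0 0 0;255 -0.012 0 0 0 0 0"

```text
time: 6.23
tool_pos: [489.7, -131.1, 193.3]
eef_rot: [0.0, 0.19, 0.982, -0.0]
ft_force: [-0.4, -0.7, -2.4]
grip_width: 21.8
gripper_force: 42.4
```

```bash
python3 - <<'E'
from h import *
S=manip.grab_frame("scene");T=manip.grab_frame("top")
c=lambda f,u,v,k=5:cv2.resize(f["img"][v:v+110,u:u+80],None,fx=k,fy=k,interpolation=cv2.INTER_CUBIC)
cv2.imwrite("pics/d.png",np.hstack([c(S,275,135),c(T,290,125)]))
E
```

```text
(no output)
```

View pics/d.png

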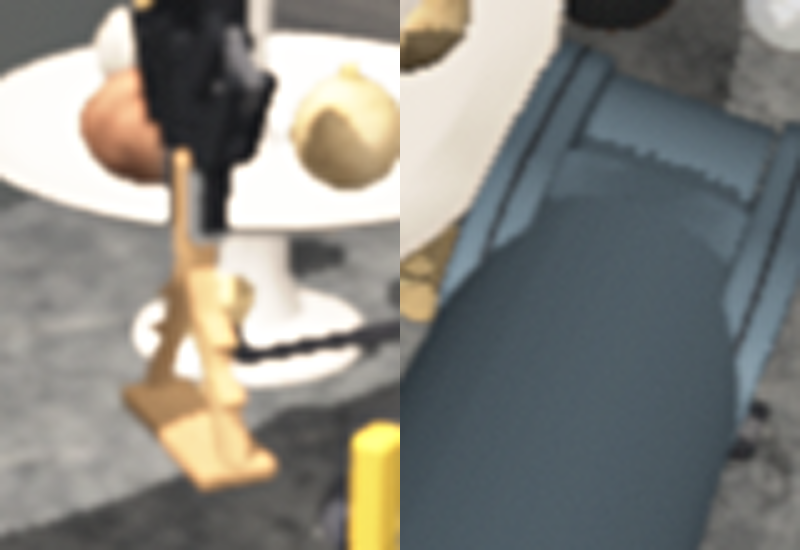

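The tree is in line with the bar's tip, which sits about mid-height of the opening (crop (240,345)), with no contact force. Continuing to the seat.

Emit:
step_arm:
  rows: "255 -0.01 0 0 0 0 0;255 -0.01 0 0 0 0 0;255 -0.01 0 0 0 0 0;255 -0.011 0 0 0 0 0;255 -0.011 0 0 0 0 0"

```text
time: 6.75
tool_pos: [537.9, -150.1, 193.3]
eef_rot: [0.0, 0.19, 0.982, 0.0]
ft_force: [-1.2, 0.4, -1.3]
grip_width: 21.5
gripper_force: 42.4
```

```bash
python3 - <<'E'
from h import *
s=manip.read_state();print(s["tool_pos"],s["ft_force"].round(2),s["wrist_torque"].round(2))
S=manip.grab_frame("scene");np.save("S2.npy",S,allow_pickle=True)
cv2.imwrite("pics/e.png",cv2.resize(S["img"][125:255,275:415],None,fx=4.5,fy=4.5,interpolation=cv2.INTER_CUBIC))
E
```

```text
[ 537.85029011 -150.0911236   193.30895266] [-1.16  0.35 -1.26] [ 0.01 -0.05  0.02]
```

View pics/e.png

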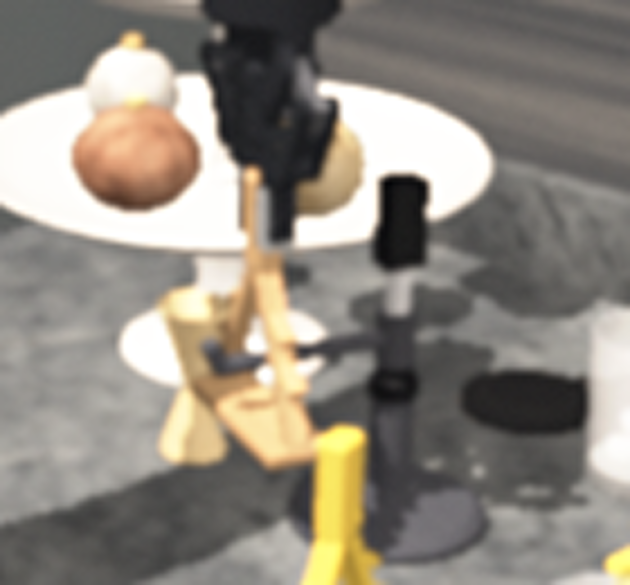

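The bar now runs through the opening: the tip shows in front at crop (210,350) and the tree crosses about 90 mm out from the tube. Lowering onto it.

Emit:
step_arm:
  rows: "255 0 0 0.01 0 0 0;255 0 0 0.01 0 0 0;255 0 0 0.008 0 0 0;255 0 0 0.004 0 0 0;255 0 0 0 0 0 0"

```text
time: 7.22
tool_pos: [535.4, -149.3, 159.7]
eef_rot: [-0.002, 0.19, 0.982, 0.0]
ft_force: [0.6, -0.4, -0.9]
grip_width: 21.4
gripper_force: 42.4
```

Emit:
step_arm:
  rows: "255 0 0 0.002 0 0 0;255 0 0 0.002 0 0 0;255 0 0 0 0 0 0;255 0 0 0 0 0 0;255 0 0 0 0 0 0"

```text
time: 7.63
tool_pos: [537.0, -149.8, 157.6]
eef_rot: [0.0, 0.19, 0.982, 0.0]
ft_force: [0.5, 0.9, -1.6]
grip_width: 21.6
gripper_force: 42.4
```

Emit:
step_arm:
  rows: "255 0 0 0.0015 0 0 0;255 0 0 0.0015 0 0 0;255 0 0 0 0 0 0;255 0 0 0 0 0 0;255 0 0 0 0 0 0"

```text
time: 8.05
tool_pos: [537.7, -149.1, 154.6]
eef_rot: [0.001, 0.19, 0.982, 0.0]
ft_force: [2.9, 2.9, 2.0]
grip_width: 21.6
gripper_force: 42.8
```

Emit:
step_arm:
  rows: "255 0 0 0.0015 0 0 0;255 0 0 0.0005 0 0 0;255 0 0 0 0 0 0;255 0 0 0 0 0 0;255 0 0 0 0 0 0"

```text
time: 8.47
tool_pos: [538.1, -148.7, 153.0]
eef_rot: [0.001, 0.19, 0.982, 0.001]
ft_force: [2.6, 4.9, 5.1]
grip_width: 21.5
gripper_force: 43.7
```

Contact on one side, with the force toward tool +y. Shifting about 2.5 mm that way to centre it.

Emit:
step_arm:
  rows: "255 0 0.0015 0 0 0 0;255 0 0.001 0 0 0 0;255 0 0 0.001 0 0 0;255 0 0 0 0 0 0;255 0 0 0 0 0 0"

```text
time: 8.88
tool_pos: [538.0, -147.4, 151.5]
eef_rot: [0.0, 0.19, 0.982, 0.0]
ft_force: [1.1, 4.0, 4.8]
grip_width: 21.4
gripper_force: 43.4
```

Emit:
step_arm:
  rows: "255 0 0.0015 0 0 0 0;255 0 0 0 0 0 0;255 0 0 0.001 0 0 0;255 0 0 0 0 0 0;255 0 0 0 0 0 0"

```text
time: 9.3
tool_pos: [538.2, -147.1, 151.1]
eef_rot: [0.0, 0.19, 0.982, -0.0]
ft_force: [-2.9, 1.2, 12.2]
grip_width: 21.5
gripper_force: 44.3
```

Emit:
step_arm:
  rows: "255 0 0.001 0 0 0 0;255 0 0 0 0 0 0;255 0 0 0 0 0 0;255 0 0 0 0 0 0;255 0 0 0 0 0 0"

```text
time: 9.72
tool_pos: [538.2, -146.9, 151.1]
eef_rot: [-0.0, 0.191, 0.982, -0.001]
ft_force: [-2.8, -0.8, 11.5]
grip_width: 21.4
gripper_force: 44.1
```

Seated: lateral force is about zero and it bears vertically. Easing off and opening.

Emit:
step_arm:
  rows: "255 0 -0.0005 -0.0008 0 0 0;255 0 0 0 0 0 0;175 0 0 0 0 0 0;165 0 0 0 0 0 0;155 0 0 0 0 0 0"

```text
time: 10.13
tool_pos: [537.8, -145.5, 150.5]
eef_rot: [-0.001, 0.19, 0.982, -0.0]
ft_force: [-0.3, 0.6, 0.5]
grip_width: 33.2
gripper_force: 0.0
```

Emit:
step_arm:
  rows: "130 0 0 0 0 0 0;110 0 0 0 0 0 0;110 0 0 0 0 0 0;110 0 0 0 0 0 0;110 0 0 0 0 0 0"

```text
time: 10.55
tool_pos: [538.5, -145.6, 151.1]
eef_rot: [-0.0, 0.19, 0.982, -0.0]
ft_force: [-1.1, 0.9, 0.7]
grip_width: 48.9
gripper_force: 0.0
```

```bash
python3 - <<'E'
from h import *
s=manip.read_state();print(s["tool_pos"],s["ft_force"].round(2),s["grip_width"])
S=manip.grab_frame("scene")
cv2.imwrite("pics/f.png",cv2.resize(S["img"][125:255,275:415],None,fx=4.5,fy=4.5,interpolation=cv2.INTER_CUBIC))
E
```

```text
[ 538.49931415 -145.55902682  151.06707667] [-1.06  0.88  0.68] 48.872584217653575
```

View pics/f.png

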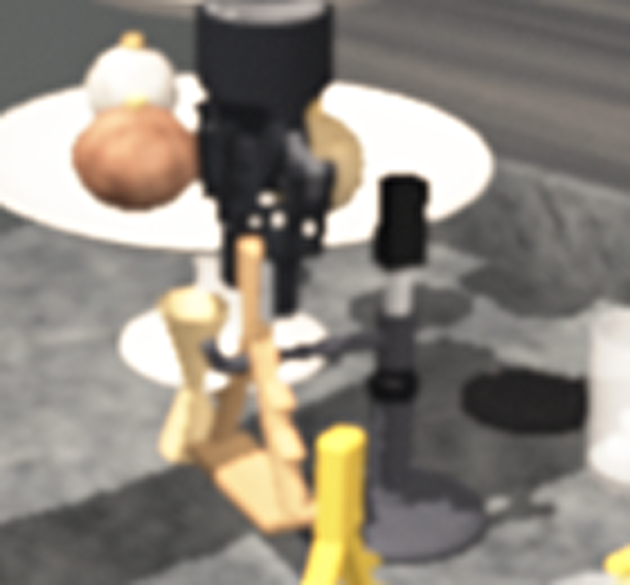

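The tree hangs upright on the bar, about 95 mm out. Raising straight up, then moving over the grip block.

Emit:
step_arm:
  rows: "110 0 0 -0.01 0 0 0;110 0 0 -0.02 0 0 0;110 0 0 -0.025 0 0 0;110 0 0 -0.025 0 0 0;60 0 -0.001 -0.02 0 0 0"

```text
time: 11.02
tool_pos: [538.6, -146.7, 253.7]
eef_rot: [0.001, 0.19, 0.982, 0.0]
ft_force: [-0.2, 0.2, 0.6]
grip_width: 59.2
gripper_force: 0.0
```

Emit:
step_arm:
  rows: "50 -0.02 0 0 0 0 0;50 -0.022 0 0 0 0 0;50 -0.022 0 0 0 0 0;50 -0.02 0 0 0 0 0;50 0 0 0 0 0 0"

```text
time: 11.43
tool_pos: [618.8, -179.0, 251.8]
eef_rot: [0.001, 0.19, 0.982, -0.001]
ft_force: [0.1, -0.2, -0.1]
grip_width: 68.4
gripper_force: 0.0
```

```bash
python3 - <<'E'
from h import *
s=manip.read_state();print(s["tool_pos"],s["ft_force"].round(2),s["grip_width"],s["joint_pos"].round(2))
S=manip.grab_frame("scene");T=manip.grab_frame("top")
c=lambda f,u,v,k=4:cv2.resize(f["img"][v:v+140,u:u+95],None,fx=k,fy=k,interpolation=cv2.INTER_CUBIC)
cv2.imwrite("pics/g.png",np.hstack([c(S,305,110),c(T,300,110)]))
E
```

```text
[ 618.80191396 -179.01379302  251.76498479] [ 0.06 -0.16 -0.14] 68.35315884255772 [-0.1   0.54  0.46  1.56 -0.26  1.1   1.61]
```

View pics/g.png

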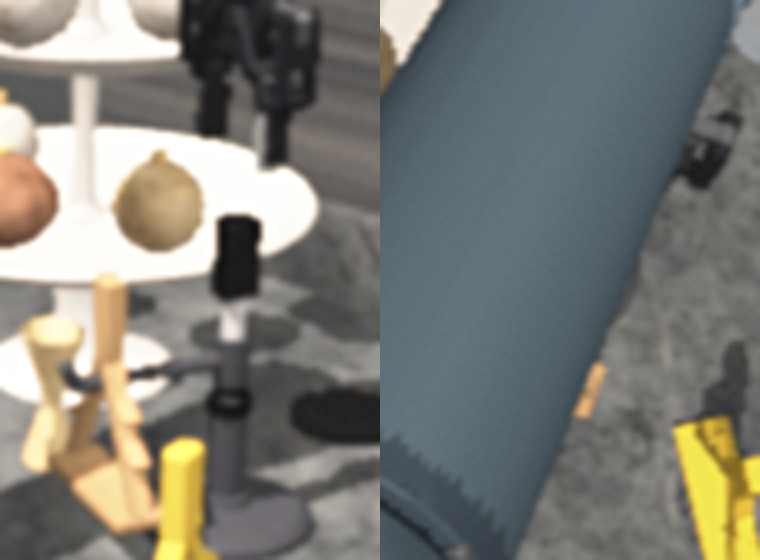

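The tree still hangs in place. The fingers are centred on the grip block to within about 3 mm, slightly too far along stand x. Nudging back, narrowing the opening and lowering around the block.

Emit:
step_arm:
  rows: "95 0.003 0 0 0 0 0;95 0 0 0.015 0 0 0;95 0 0 0.01 0 0 0;95 0 0 0.01 0 0 0;95 0 0 0.01 0 0 0"

```text
time: 11.95
tool_pos: [612.7, -176.4, 205.4]
eef_rot: [-0.0, 0.19, 0.982, 0.0]
ft_force: [-1.2, 0.2, -0.1]
grip_width: 53.5
gripper_force: 0.0
```

Emit:
step_arm:
  rows: "95 0 0 0.012 0 0 0;95 0 0 0.012 0 0 0;95 0 0 0.009 0 0 0;95 0 0 0 0 0 0;95 0 0 0 0 0 0"

```text
time: 12.37
tool_pos: [613.0, -176.7, 172.5]
eef_rot: [-0.001, 0.19, 0.982, -0.0]
ft_force: [-0.5, -0.4, 1.7]
grip_width: 53.6
gripper_force: 0.0
```

Emit:
step_arm:
  rows: "255 0 0 0 0 0 0;255 0 0 0 0 0 0;255 0 0 0 0 0 0;255 0 0 0 0 0 0;255 0 0 0 0 0 0"
  squeeze: 60

```text
time: 12.78
tool_pos: [614.6, -175.7, 174.5]
eef_rot: [0.001, 0.189, 0.982, 0.001]
ft_force: [0.1, 3.6, 5.1]
grip_width: 21.4
gripper_force: 58.4
```

Emit:
step_arm:
  rows: "255 0 0 0 0 0 0;255 0 0 0 0 0 0;255 0 0 0 0 0 0;255 0 0 0 0 0 0;255 0 0 0 0 0 0"

```text
time: 13.2
tool_pos: [614.6, -175.7, 174.5]
eef_rot: [0.001, 0.189, 0.982, 0.001]
ft_force: [0.1, 3.2, 5.5]
grip_width: 21.5
gripper_force: 58.4
```

Gripped at 21.5 mm. A small test pull to see whether the latch is released.

Emit:
step_arm:
  rows: "255 0 0 -0.002 0 0 0;255 0 0 -0.002 0 0 0;255 0 0 -0.002 0 0 0;255 0 0 0 0 0 0;255 0 0 0 0 0 0"

```text
time: 13.62
tool_pos: [614.3, -175.6, 179.1]
eef_rot: [0.001, 0.189, 0.982, 0.001]
ft_force: [4.8, 2.8, -5.2]
grip_width: 20.9
gripper_force: 58.9
```

```bash
python3 - <<'E'
from h import *
s=manip.read_state();print(s["tool_pos"],s["ft_force"].round(2),s["wrist_torque"].round(2),s["grip_width"])
S=manip.grab_frame("scene");A=np.load("S2.npy",allow_pickle=True).item()
# vertical shift of stand's black collar..white rod and tree between pictures
def rows(I): g=cv2.cvtColor(I,cv2.COLOR_BGR2GRAY); return g[176:220:1,363]
print(rows(A["img"]));print(rows(S["img"]))
E
```

```text
[ 614.28737701 -175.6171463   179.05558741] [ 4.79  2.81 -5.17] [ 0.85 -1.21  0.46] 20.935207027972957
[ 27  26  27  26  27  26  24  29  62 117 163 175 176 177 178 179 182 179
 153  98  60  56  58  59  60  60  59  58  60  59  54  38  27  35  43  32
  22  25  38  56  67  72  75  76]
[ 64  61  72 107 125  92  58  96 148 173 190 214 230 233 234 233 218 175
 119  84  78  79  78  78  78  77  74  74  87 122 142 103  52  54  65  48
  26  25  39  57  69  73  74  74]
```

Force settled at the stand's weight and the bar's joint moved up about 1 px, so it's unlatched. Pulling up steadily.

Emit:
step_arm:
  rows: "255 0 0 -0.003 0 0 0;255 0 0 -0.003 0 0 0;255 0 0 -0.003 0 0 0;255 0 0 -0.003 0 0 0;255 0 0 0 0 0 0"

```text
time: 14.08
tool_pos: [614.3, -175.7, 191.4]
eef_rot: [0.001, 0.189, 0.982, 0.001]
ft_force: [4.4, 2.8, -4.4]
grip_width: 21.5
gripper_force: 59.0
```

```bash
python3 - <<'E'
from h import *
s=manip.read_state();print(s["tool_pos"],s["ft_force"].round(2),s["wrist_torque"].round(2),s["grip_width"])
S=manip.grab_frame("scene")
g=cv2.cvtColor(S["img"],cv2.COLOR_BGR2GRAY); print(g[176:220,363])
for z in(120,135): print(proj(S,[616,-178.5,z]))
E
```

```text
[ 614.2926591  -175.66610172  191.38714727] [ 4.43  2.78 -4.45] [ 0.88 -1.16  0.51] 21.485460363105947
[120  69  61 114 157 173 183 203 226 233 235 234 209 146  91  78  79  78
  80  77  78  77  76  76  93 140 185 208 221 224 200 132  61  52  65  47
  26  26  40  58  69  72  75  74]
[361.10562399 199.58534427]
[361.36611907 194.28628321]
```

The bar rises with the grip (4.3 px for 12 mm). Continuing past the first stop.

Emit:
step_arm:
  rows: "255 0 0 -0.005 0 0 0;255 0 0 -0.006 0 0 0;255 0 0 -0.006 0 0 0;255 0 0 -0.006 0 0 0;255 0 0 -0.006 0 0 0"

```text
time: 14.55
tool_pos: [614.1, -175.6, 220.0]
eef_rot: [0.001, 0.189, 0.982, 0.001]
ft_force: [4.7, 2.3, -5.3]
grip_width: 21.1
gripper_force: 59.0
```

Emit:
step_arm:
  rows: "255 0 0 -0.005 0 0 0;255 0 0 -0.003 0 0 0;255 0 0 -0.003 0 0 0;255 0 0 -0.003 0 0 0;255 0 0 -0.004 0 0 0"

```text
time: 14.97
tool_pos: [614.1, -175.6, 237.5]
eef_rot: [0.0, 0.189, 0.982, 0.001]
ft_force: [6.5, 2.3, -6.7]
grip_width: 21.3
gripper_force: 59.0
```

Emit:
step_arm:
  rows: "255 0 0 -0.006 0 0 0;255 0 0 -0.006 0 0 0;255 0 0 -0.006 0 0 0;255 0 0 -0.006 0 0 0;255 0 0 -0.004 0 0 0"

```text
time: 15.38
tool_pos: [614.1, -175.7, 266.0]
eef_rot: [0.001, 0.189, 0.982, 0.001]
ft_force: [5.1, 2.6, -7.4]
grip_width: 21.0
gripper_force: 59.0
```

Emit:
step_arm:
  rows: "255 0 0 -0.004 0 0 0;255 0 0 -0.003 0 0 0;255 0 0 -0.002 0 0 0;255 0 0 0 0 0 0;255 0 0 0 0 0 0"

```text
time: 15.8
tool_pos: [614.1, -175.7, 274.6]
eef_rot: [0.0, 0.189, 0.982, 0.001]
ft_force: [5.3, 2.8, -6.4]
grip_width: 21.4
gripper_force: 59.1
```

Now feeling for the second stop, expected near TCP z ≈ 284.

Emit:
step_arm:
  rows: "255 0 0 -0.002 0 0 0;255 0 0 -0.002 0 0 0;255 0 0 -0.002 0 0 0;255 0 0 -0.001 0 0 0;255 0 0 0 0 0 0"

```text
time: 16.22
tool_pos: [614.1, -175.7, 281.7]
eef_rot: [0.001, 0.189, 0.982, 0.001]
ft_force: [5.2, 3.2, -6.5]
grip_width: 21.4
gripper_force: 59.0
```

Emit:
step_arm:
  rows: "255 0 0 -0.001 0 0 0;255 0 0 -0.001 0 0 0;255 0 0 -0.001 0 0 0;255 0 0 0 0 0 0;255 0 0 0 0 0 0"

```text
time: 16.63
tool_pos: [614.1, -175.6, 284.5]
eef_rot: [0.0, 0.189, 0.982, 0.001]
ft_force: [5.8, 2.7, -6.1]
grip_width: 21.5
gripper_force: 59.0
```

Emit:
step_arm:
  rows: "255 0 0 -0.001 0 0 0;255 0 0 -0.001 0 0 0;255 0 0 -0.001 0 0 0;255 0 0 0 0 0 0;255 0 0 0 0 0 0"

```text
time: 17.05
tool_pos: [613.6, -175.4, 284.8]
eef_rot: [-0.001, 0.189, 0.982, 0.0]
ft_force: [10.0, 1.4, -20.7]
grip_width: 21.0
gripper_force: 60.1
```

The second stop is reached: force jumped to 21 N with no further rise. Checking bar height and tree numerically.

```bash
python3 - <<'E'
from h import *
S=manip.grab_frame("scene");I=S["img"]
hs=cv2.cvtColor(I,cv2.COLOR_BGR2HSV);g=cv2.cvtColor(I,cv2.COLOR_BGR2GRAY)
print(g[140:215,363]);print("expect bar joint",proj(S,[616,-178.5,230]))
m=cv2.inRange(hs,(8,70,70),(19,190,255))[110:245,280:358]
n,l,st,c=cv2.connectedComponentsWithStats(m)
for a,b in zip(st,c):
    if 60<a[4]<5000: print(a+[280,110,0,0,0],b+[280,110])
P=lambda z:proj(S,[530,-143.5,z]);print("expect tree",P(230-81),P(230),P(230+71))
s=manip.read_state();print(s["time"],s["tool_pos"],s["ft_force"].round(1),s["grip_width"],s["gripper_force"])
E
```

```text
[126  70  32  54  95 132 178 216 229 231 232 232 232 211 156  99  79  81
  82  84  82  78  77  76  75  75  86 120 156 188 218 232 234 233 233 234
 237 236 236 236 235 235 234 233 234 234 225 181  99  99 178 228 236 234
 233 233 232 232 231 231 230 230 228 220 203 190 186 188 184 158  93  33
  18  21  37]
expect bar joint [363.07433205 159.53735481]
[ 312  135   43   94 1067] [332.72164948 177.04029991]
[291 148  29  24 506] [304.74110672 159.28458498]
expect tree [328.90969964 194.49133905] [329.53720482 164.03419081] [330.11557328 135.96198551]
17.1 [ 613.61907763 -175.37764504  284.80429695] [  9.7   0.3 -20.5] 21.46727288305354 60.10934829711914
```

```bash
python3 -c "
from plant import manip
print(manip.hand_in())"
```

```text
the job is handed in; nothing more can be done
None
```

The wooden tree hangs upright on the bar, and the stand is fully extended to its second stop with the arm still holding the grip and the button squeezed in; handed in at about 17 s.

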